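# Drive the proud shelf wedge home

### The arm

A 6-joint arm with a two-finger parallel gripper is mounted at the origin on the work surface. World frame = base frame: x ahead of the robot, y to its left, z up, the work surface at z = 0. Lengths are in m, angles in degrees, forces in N, time in s.
With the tool pointing down it reaches from about 0.4 to 0.825 m from the base axis. Payload 7 kg.
Tool frame: the origin (TCP) lies at the centre of the arm's flange, where the gripper is bolted on; the fingertips stand 178 mm ahead of it and the grasp point (between the pads) lies 159 mm ahead of it (tip_reach is the distance from the TCP to the fingertips, in m); z points along the fingers, y is the line along which they close (so a half turn about z gives the same grasp; the last joint's range is limited). The gripper opens to 88 mm and grips with 3 to 60 N. Pads are 19 mm wide; open, the fingers measure 130 mm over their backs; the gripper's body (78 mm by 193 mm) begins 47 mm behind the grasp point.
Start: joints at [-47.779, 20.546, 0.682, 0, -70.136, -16.507], TCP at [0.293, -0.608, 0.405] pointing down, gripper open.
Joint ranges: [-176.03, 176.03], [-82.01, 121.73], [-58.28, 71.71], [-173.87, 95.51], [-174.79, -0.11], [-173.66, 173.66]. Speed limits (degrees/s): [136.94, 136.94, 172.46, 180, 180, 180].

### API

Orientations are given as [roll, pitch, yaw] about the fixed x, y, z axes, in that order (R = Rz(yaw) Ry(pitch) Rx(roll)).
In Python, from plant import * gives the robot as it stands.
- The arm moves only by the shell command python3 -m handwheel 'ROWS'. ROWS is JSON, a list of rows, each a list of 7 numbers: the opening, from -1 (shut) to 1 (fully open), then the shift along the tool's x, y, z as a fraction of full scale, then the turn, a rotation vector about the tool's x, y, z as a fraction of full scale. A call has 1 to 5 rows; each row shifts and turns the commanded pose from where the row before left it, along the tool's axes as they then stand; what a row does not reach is not made up. Full scale, the value 1, is 0.025 m for a shift and 6 degrees for a turn. A row lasts 1/8 s, in which the tool goes at most 62.5 mm and 10.7 degrees, less where a joint would pass 70% of its speed; a pose out of reach is approached as far as the arm can. A call with a number of a shift or a turn outside -1 to 1 is refused whole. A call with a gripper value outside its range is refused whole. The fingers move at their own pace and stop on an object; the grip force is fixed at half the most. Time passes only in rows, so rows that do not move let the fingers close. It gives the time, the measured TCP pose, the force, the opening and the grip force at its end, in the units of the state.
- get_obs(): the state, without advancing time (a new reading comes with each control period).
- snapshot(name): name is "scene" or "top" or "wrist"; returns a dict with "color" (420x560x3 uint8, red, green, blue), "fx", "fy", "cx", "cy" (pixels), "k1" (the pictures are not rectified: a ray, as slopes to the right and down, at radius r is drawn at 1 + k1 r^2 times it, then the intrinsics apply), "R" (3x3) and "t" (3): a world point X has camera coordinates R X + t; the wrist camera has in their place "tool_from_camera" (4x4, takes a point from camera to tool coordinates, whose origin is the TCP and whose axes are the flange's). Camera axes: x right, y down, z forward; pixel columns grow to the right and rows downward; lengths in m; the calibration is good to about 2 mm. A picture is of the moment at which its call begins: read the wrist's pose just before it. There is no depth.
- close_job(): hands the job in; it is judged then, once.
The state is a dict: "clock": time; "joint_pos": joint angles; "qvel": joint speeds; "tau": joint torques, N m; "tool_pos": TCP position; "orientation": TCP orientation; "force": force on the tool from outside, world axes, zero at the start; "moment": the same for the moment, N m; "opening": finger opening in m; "gripper_force": force on a finger pad.
Only numpy, scipy, OpenCV 4.12 (cv2) and the standard library are available. Lean on these libraries where they do the work, as an engineer would, in place of code of your own. Each camera call takes 0.05 s, during which the arm holds its last target. There are 200 camera calls.

### The job

Two shelf-foot joints stand on the bench; in one the wooden wedge is already home, in the other it still stands proud of its slot. Pick up the round wooden mallet and tap the proud wedge straight down with the mallet's end face, in at least two separate taps (lift the mallet clear after the first tap, with the wedge only partly in), until it stops with its head down on the wood; do not push the wedge with the gripper. Then stand the mallet upright on the bench again, head down, and let go.

Things in the scene. Friction and masses are not known exactly. Their poses are not given: they have to be found in the camera images.
- wedge (a joint): How far the proud wedge has gone down, in m: starts at 0 to 0.010; at 0.035 its head rests on the rail and it stops hard. It slides straight down only, held by friction: about 9 N moves it at first, 12 N near the end, plus about 60 N per m/s of speed; it does not spring back, and the mallet's weight alone does not move it.
- wedge_top (a point): Centre of the top face of the proud wedge's head, z up. Pale wooden wedge: head block 36 x 44 mm and 24 mm high, below it a tapered shank 22 mm wide in the slot. The top face is 134 to 144 mm above the bench at the start and 109 mm when home.
- corner: The fixed joint with the proud wedge: a pale rail, 60 mm wide, top 85 mm up, passes along the joint's x axis through an orange-brown upright panel (130 mm wide, 94 mm high). Origin on the bench under the slot; the panel's face is 34 mm behind it (+x), the rail's front end 32 mm before it. An identical joint, wedge home, stands 240 mm or more to one side.
- mallet: Loose dark wooden round mallet, about 0.4 kg, 160 mm tall, standing on its flat striking face (62 mm across), handle up, 90 mm or more nearer the robot than the slots. Origin at the centre of that face, z along the handle. Head up to 68 mm across to 66 mm height; handle 24 to 25 mm thick from 90 to 125 mm, flaring to 32 mm at 150. Grip at about 115 mm.
Not all that is in view belongs to the job. What is shaped like the mallet but blue is not meant.

How it is judged (in metres and radians):
On the way, in this order (a step that is already met when the one before it is completed fails the run):
1. the mallet is picked up (height (world z) of mallet above 0.03 m), for 0.2 s.
2. after a first tap the wedge has gone in by more than 3 mm but is still more than 4 mm from home, and the mallet is lifted clear of it (8 mm or more) (distance of wedge_top from where it was at the start of the episode above 0.003 m and value of joint wedge below 0.031 m and z of mallet in the frame of wedge_top above 0.008 m), for 0.1 s.
3. the wedge is home (within 3 mm of its stop) (value of joint wedge above 0.032 m), for 0.1 s.
At the end, for the whole second after the job is handed in: The wedge is within 3 mm of its stop, and the mallet stands on the bench on its end face (within 10 mm in height and 10 degrees of upright), released and at rest (value of joint wedge above 0.032 m and angle between mallet's own z axis and vertical below 0.17 rad and height (world z) of mallet between -0.01 and 0.01 m and linear speed of mallet below 0.02 m/s); the robot touches nothing.
It fails at once if the gripper or arm pushes the wedge itself (contact force between any of the fingers, the arm and wedge above 1 N).
It also fails if it takes over 58 s, if anything falls off the work surface, if the arm or the gripper's body presses on something with over 40 N, if the wrist force passes 120 N, or if a joint passes its speed limit or range.

## Working session

There is one attempt and no reset: what is moved stays moved. The work goes in short steps, Python scripts to look and compute and a shell command to move; the robot and the scene stay as the last step left them, time stands still between calls to the robot, and variables do not carry over. Pictures are saved under pics/ and viewed, at most 10 in all, crops included, and the job is handed in when it is done.

```bash
mkdir -p pics; cat > h.py <<'E'
from plant import *
import numpy as np, cv2
def snap(n,f):
    s=snapshot(n); cv2.imwrite('pics/'+f+'.png',s['color'][:,:,::-1]); np.save('pics/'+f+'.npy',s,allow_pickle=True); return s
def ray(s,u,v):
    K=np.array([[s['fx'],0,s['cx']],[0,s['fy'],s['cy']],[0,0,1]])
    p=cv2.undistortPoints(np.array([[[u,v]]],float),K,np.array([s['k1'],0,0,0.]))[0,0]
    R=np.array(s['R']);t=np.array(s['t']); return -R.T@t, R.T@np.array([p[0],p[1],1])
def onz(s,u,v,z):
    o,d=ray(s,u,v); return o+d*(z-o[2])/d[2]
def load(f): return np.load('pics/'+f+'.npy',allow_pickle=True).item()
E
python3 - <<'E'
from h import *
o=get_obs();print(o)
a=snap('scene','scene0');b=snap('top','top0')
for s in(a,b):print(s['fx'],s['k1'],-np.array(s['R']).T@s['t'])
E
```

```text
{'clock': 0.0, 'joint_pos': array([-4.77785889e+01,  2.05899253e+01,  6.31932584e-01, -1.88904067e-02,
       -7.01357505e+01, -1.65056026e+01]), 'qvel': array([-0.041116  , -0.03086541, -0.02142674,  0.07997796, -0.10749377,
       -0.01031362]), 'tau': array([ 1.93058106e-03, -5.82721531e+01,  2.93064827e+01,  6.99710637e+00,
        7.12580950e-03, -1.54967652e-04]), 'tool_pos': array([ 0.29277516, -0.60796915,  0.40372937]), 'orientation': array([ 1.79905074e+02, -9.60933625e-03, -1.54290617e+02]), 'force': array([0.16266416, 0.55378754, 0.29715237]), 'moment': array([-0.00321575, -0.00439148, -0.00908965]), 'gripper_force': 0.0, 'opening': 0.08790926750989074}
381.05282427226103 0.013777205099693131 [ 0.69732078 -0.32877721  0.62730595]
513.2595747981969 -0.15353603515243902 [ 0.38313632 -0.02056606  0.98757025]
```

View pics/scene0.png

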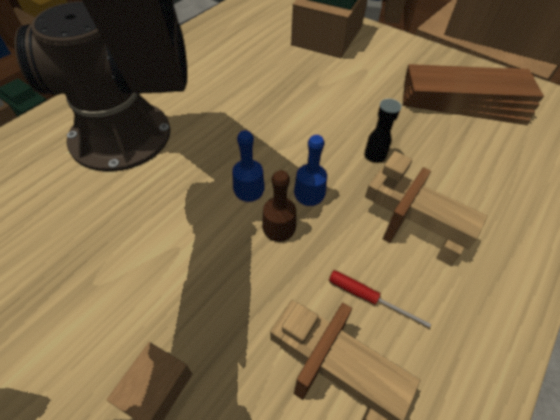

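View pics/top0.png

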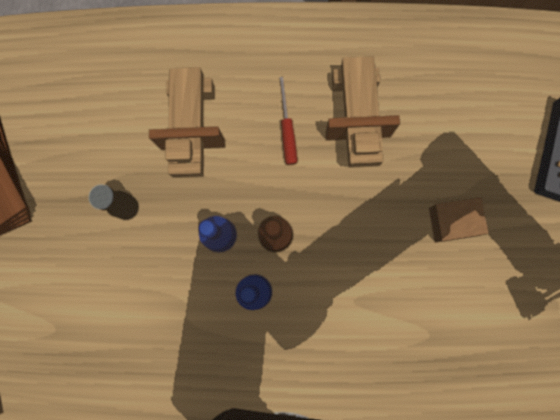

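Mallet-shaped candidates in scene: brown (279,210), blue (248,165) and (312,170), and a black mill (380,130). Only the brown one (top image 275,234) is dark wood, so it fits. Joints: scene (300,320) / top (367,143), and scene (397,165) / top (178,150). One enlarged composite should confirm which wedge is proud.

```bash
python3 - <<'E'
from h import *
a=cv2.imread('pics/scene0.png');b=cv2.imread('pics/top0.png')
def c(im,u,v,r=50): 
    return cv2.resize(im[v-r:v+r,u-r:u+r],(266,266),interpolation=cv2.INTER_CUBIC)
im=np.vstack([np.hstack([c(a,300,325),c(a,397,175),c(a,279,205)]),np.hstack([c(b,367,145),c(b,178,150),c(b,268,240)])])
cv2.imwrite('pics/crop0.png',im)
E
```

```text
(no output)
```

View pics/crop0.png

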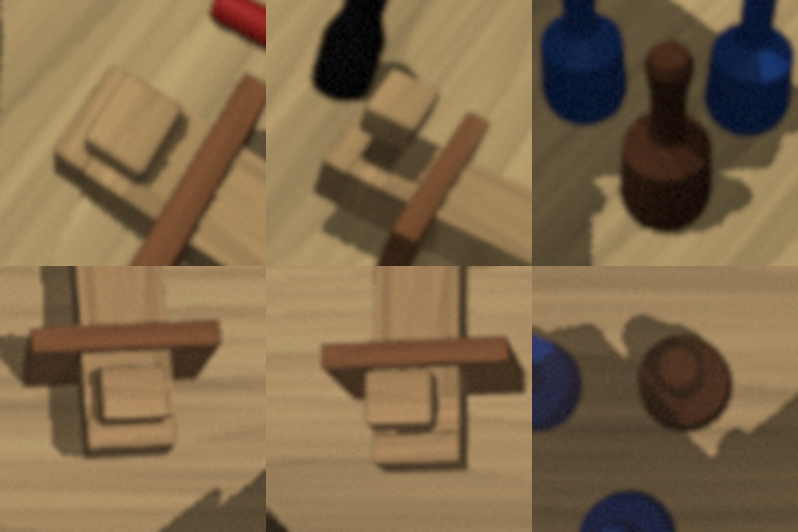

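The composite shows the brown mallet clearly. The wedge at scene (397,165) / top (178,150) is proud, with a gap and shadow under its head. The other one, at scene (300,320), sits flush on its rail. Now I'll triangulate.

```bash
cat >> h.py <<'E'
def tri(s1,p1,s2,p2):
    o,d=ray(s1,*p1);q,e=ray(s2,*p2);d/=np.linalg.norm(d);e/=np.linalg.norm(e)
    k=np.linalg.lstsq(np.stack([d,-e],1),q-o,rcond=None)[0]
    A=o+k[0]*d;B=q+k[1]*e;return (A+B)/2,np.linalg.norm(A-B)
E
python3 - <<'E'
from h import *
a=load('scene0');b=load('top0')
print('wedge',tri(a,(397.8,161.8),b,(178.7,150)))
for p in[(166.3,139.1),(190.8,139.5),(191.2,161.3),(166.3,161.7)]:print(onz(b,*p,.139))
print('mallet top',tri(a,(280.9,178.3),b,(274.8,228)))
# mallet head silhouette in top: brown mask
c=b['color'].astype(int); m=((c[...,0]<110)&(c[...,0]>c[...,2]*1.35)&(c[...,0]-c[...,1]>14)).astype(np.uint8)
m[:205]=0;m[262:]=0;m[:,:245]=0;m[:,305:]=0
m=cv2.morphologyEx(m,cv2.MORPH_OPEN,np.ones((3,3)))
cs=max(cv2.findContours(m,0,1)[0],key=cv2.contourArea);(u,v),r=cv2.minEnclosingCircle(cs);print(u,v,r,cv2.contourArea(cs),cv2.boundingRect(cs),onz(b,u,v,.045))
for n,p,z in[('blueA',(217,234),.05),('blueB',(254,292),.05),('mill',(101,197),.1)]:print(n,onz(b,*p,z))
# rail direction: panel top edge ends
print(onz(b,149,132,.094),onz(b,220,129,.094)) 
E
```

```text
wedge (array([0.59319469, 0.17585258, 0.14150798]), np.float64(0.00040443264529177225))
[0.61353176 0.19906511 0.139     ]
[0.61234443 0.15609546 0.139     ]
[0.57403013 0.15414819 0.139     ]
[0.57363593 0.19744678 0.139     ]
mallet top (array([0.45946294, 0.01054443, 0.15469746]), np.float64(0.0011541470031739027))
271.2391357421875 228.2391357421875 24.420886993408203 933.0 (253, 209, 40, 41) [0.468557   0.02078424 0.045     ]
blueA [0.4570956  0.12053098 0.05      ]
blueB [0.35162822 0.05112256 0.05      ]
mill [0.51864585 0.32593197 0.1       ]
[0.63956987 0.24365414 0.094     ] [0.64362125 0.11268488 0.094     ]
```

```bash
R='[1,0,0,0,0,0,-1]'; python3 -m handwheel '[[1,0,0,0,0,0,-1],[1,0,0,0,0,0,-1],[1,0,0,0,0,0,-1],[1,0,0,0,0,0,-1],[1,0,0,0,0,0,-1]]'; python3 -m handwheel '[[1,0,0,0,0,0,-1],[1,0,0,0,0,0,-1],[1,0,0,0,0,0,-1],[1,0,0,0,0,0,-1],[1,0,0,0,0,0,-1]]'; python3 -m handwheel '[[1,0,0,0,0,0,-1],[1,0,0,0,0,0,-1],[1,0,0,0,0,0,-1],[1,0,0,0,0,0,-1],[1,0,0,0,0,0,-1]]'; python3 -m handwheel '[[1,0,0,0,0,0,-1],[1,0,0,0,0,0,-1],[1,0,0,0,0,0,-1]]'
cat >> h.py <<'E'
from scipy.spatial.transform import Rotation as Ro
def go(*p):
    """tool-axis shift (units of 0.025) from measured TCP to p, tilt error"""
    o=get_obs();M=Ro.from_euler('xyz',o['orientation'],degrees=True)
    d=M.inv().apply(np.array(p)-o['tool_pos'])/.025
    print('t',round(o['clock'],2),'tcp',o['tool_pos'].round(4),'rpy',o['orientation'].round(2),'F',o['force'].round(1),'open',round(o['opening'],4),'gf',o['gripper_force']); print('units',d.round(2))
E
python3 -c "
from h import *
go(.4595,.0110,.404)"
```

```text
clock: 0.72
tool_pos: [0.2928, -0.608, 0.4041]
orientation: [179.9, 0.0, -124.1]
force: [-0.0, -0.0, 0.2]
opening: 0.0877
gripper_force: 0.0
clock: 1.35
tool_pos: [0.2928, -0.608, 0.4041]
orientation: [180.0, 0.0, -94.1]
force: [-0.5, 0.4, 0.0]
opening: 0.0877
gripper_force: 0.0
clock: 1.98
tool_pos: [0.2928, -0.6081, 0.4041]
orientation: [180.0, 0.1, -64.1]
force: [-0.9, -0.4, 0.0]
opening: 0.0876
gripper_force: 0.0
clock: 2.35
tool_pos: [0.2928, -0.608, 0.4041]
orientation: [-180.0, 0.1, -46.1]
force: [0.2, -0.5, 0.2]
opening: 0.0876
gripper_force: 0.0
t 2.35 tcp [ 0.2928 -0.608   0.4041] rpy [-1.7999e+02  6.0000e-02 -4.6090e+01] F [ 0.2 -0.5  0.2] open 0.0876 gf 0.0
units [-1.321e+01 -2.198e+01  2.000e-02]
```

```bash
python3 -m handwheel '[[1,-0.6,-1,0,0,0,0],[1,-0.6,-1,0,0,0,0],[1,-0.6,-1,0,0,0,0],[1,-0.6,-1,0,0,0,0],[1,-0.6,-1,0,0,0,0]]' >/dev/null; python3 -m handwheel '[[1,-0.6,-1,0,0,0,0],[1,-0.6,-1,0,0,0,0],[1,-0.6,-1,0,0,0,0],[1,-0.6,-1,0,0,0,0],[1,-0.6,-1,0,0,0,0]]'>/dev/null; python3 -m handwheel '[[1,-0.6,-1,0,0,0,0],[1,-0.6,-1,0,0,0,0],[1,-0.6,-1,0,0,0,0],[1,-0.6,-1,0,0,0,0],[1,-0.6,-1,0,0,0,0]]'>/dev/null; python3 -m handwheel '[[1,-0.6,-1,0,0,0,0],[1,-0.6,-1,0,0,0,0],[1,-0.6,-1,0,0,0,0],[1,-0.6,-1,0,0,0,0],[1,-0.6,-1,0,0,0,0]]'>/dev/null;python3 -m handwheel '[[1,-0.6,-1,0,0,0,0],[1,-0.6,-1,0,0,0,0],[1,0,0,0,0,0,0]]'>/dev/null
python3 - <<'E'
from h import *
go(.4595,.0110,.274)
o=get_obs();w=snap('wrist','wrist0')
T=np.eye(4);T[:3,:3]=Ro.from_euler('xyz',o['orientation'],degrees=True).as_matrix();T[:3,3]=o['tool_pos']
C=np.linalg.inv(T@np.array(w['tool_from_camera']));w['R']=C[:3,:3];w['t']=C[:3,3];np.save('pics/wrist0.npy',w,allow_pickle=True)
def proj(X):
    c=w['R']@np.array(X)+w['t'];x,y=c[:2]/c[2];f=1+w['k1']*(x*x+y*y);return w['fx']*x*f+w['cx'],w['fy']*y*f+w['cy']
print([np.round(proj(X)) for X in[(.4595,.011,.16),(.4595,.011,0.066),(.4595,.011,.0),(.457,.1205,.16)]])
E
```

```text
t 5.22 tcp [0.4626 0.0118 0.4043] rpy [ 1.7997e+02  2.0000e-02 -4.6170e+01] F [-1.  -0.2 -0.5] open 0.0877 gf 0.0
units [-0.06  0.11  5.21]
[array([287., 223.]), array([285., 192.]), array([284., 179.]), array([178., 336.])]
```

View pics/wrist0.png

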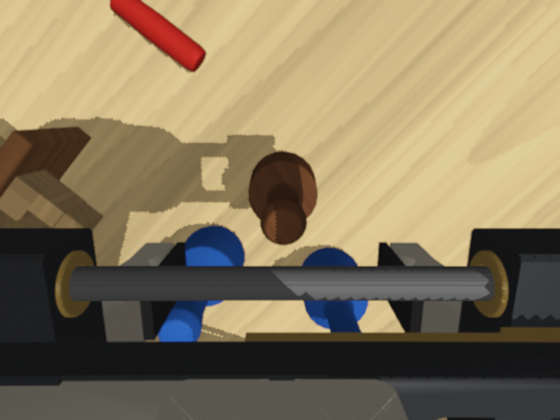

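Wrist view: the mallet's handle top is at (283,224) and its head axis at about (283,187), 4 px left of the predicted (287,223). The blue handles sit off the closing line, below it in the picture.

```bash
python3 - <<'E'
from h import *
w=load('wrist0');p=onz(w,283,224,.155);q=onz(w,282.5,186,.045);print(p,q)
m=np.array([.4595,.011])
go(*((p[:2]+m)/2),.160+.159-.044)
go(.46,.012,.275)
E
```

```text
[0.45954486 0.01420783 0.155     ] [0.46204639 0.01145715 0.045     ]
t 5.28 tcp [0.4623 0.0111 0.4043] rpy [ 1.7995e+02  2.0000e-02 -4.6200e+01] F [0.4 0.1 0.5] open 0.0877 gf 0.0
units [-0.12  0.03  5.17]
t 5.28 tcp [0.4623 0.0111 0.4043] rpy [ 1.7995e+02  2.0000e-02 -4.6200e+01] F [0.4 0.1 0.5] open 0.0877 gf 0.0
units [-0.09  0.04  5.17]
```

```bash
python3 -m handwheel '[[1,-0.09,0.03,0.8,0,0,0],[1,0,0,1,0,0,0],[1,0,0,1,0,0,0],[1,0,0,1,0,0,0],[1,0,0,0.8,0,0,0]]' ; python3 -m handwheel '[[1,0,0,0.6,0,0,0],[1,0,0,0,0,0,0],[0,0,0,0,0,0,0],[-0.4,0,0,0,0,0,0],[-1,0,0,0,0,0,0]]';python3 -m handwheel '[[-1,0,0,0,0,0,0],[-1,0,0,0,0,0,0],[-1,0,0,0,0,0,0],[-1,0,0,0,0,0,0]]'; python3 -c "
from h import *
go(.46,.012,.274)"
```

```text
clock: 5.9
tool_pos: [0.4597, 0.0107, 0.2887]
orientation: [180.0, 0.0, -46.3]
force: [-0.2, 0.2, 0.1]
opening: 0.0876
gripper_force: 0.0
clock: 6.52
tool_pos: [0.4603, 0.0116, 0.2752]
orientation: [-179.9, -0.0, -46.3]
force: [-0.7, 0.4, 0.8]
opening: 0.0632
gripper_force: 0.0
clock: 7.02
tool_pos: [0.4604, 0.0117, 0.2748]
orientation: [-180.0, -0.0, -46.3]
force: [0.3, 1.1, -0.1]
opening: 0.027
gripper_force: 29.7
t 7.03 tcp [0.4604 0.0117 0.2748] rpy [-1.7997e+02 -1.0000e-02 -4.6280e+01] F [ 0.3  1.1 -0.1] open 0.027 gf 29.722507058177143
units [-0.02  0.    0.03]
```

```bash
python3 -m handwheel '[[-1,0,0,-0.5,0,0,0],[-1,0,0,-1,0,0,0],[-1,0,0,-1,0,0,0],[-1,0,0,-1,0,0,0],[-1,0,0,-1,0,0,0]]' >/dev/null; python3 -m handwheel '[[-1,0,0,-1,0,0,0],[-1,0,0,-1,0,0,0],[-1,0,0,-1,0,0,0],[-1,0,0,-0.5,0,0,0],[-1,0,0,0,0,0,0]]'; python3 - <<'E'
from h import *
snap('scene','scene1');go(.5935,.176,.2748+.19)
E
```

```text
clock: 8.28
tool_pos: [0.4601, 0.0115, 0.4751]
orientation: [-179.9, -0.0, -46.3]
force: [0.4, -0.6, -3.5]
opening: 0.0268
gripper_force: 30.0
t 8.32 tcp [0.4599 0.0115 0.4742] rpy [ 1.7999e+02  4.0000e-02 -4.6300e+01] F [-0.4  0.2 -3.5] open 0.0275 gf 29.954657186754048
units [-1.06 -8.41  0.38]
```

View pics/scene1.png

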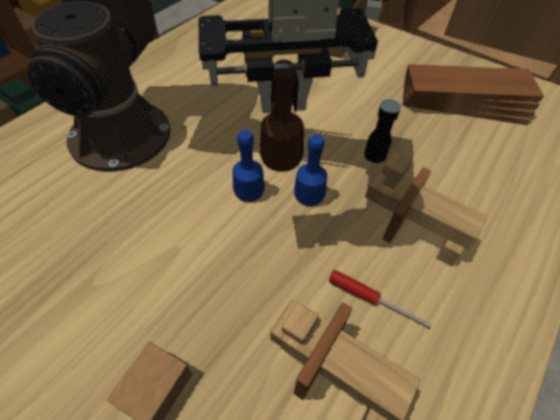

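The mallet hangs upright in the gripper at (282,120), and the blue ones are undisturbed. Next, over the wedge.

```bash
python3 -m handwheel '[[-1,-0.05,-0.5,0,0,0,0],[-1,-0.1,-0.9,0,0,0,0],[-1,-0.12,-1,0,0,0,0],[-1,-0.12,-1,0,0,0,0],[-1,-0.13,-1,0,0,0,0]]' >/dev/null; python3 -m handwheel '[[-1,-0.13,-1,0,0,0,0],[-1,-0.13,-1,0,0,0,0],[-1,-0.13,-1,0,0,0,0],[-1,-0.1,-0.6,0,0,0,0],[-1,-0.05,-0.4,0,0,0,0]]'>/dev/null;  python3 -m handwheel '[[-1,0,0,0.4,0,0,0],[-1,0,0,0,0,0,0]]'; python3 - <<'E'
from h import *
a=snap('scene','scene2');b=snap('top','top2');go(.5935,.176,.2748+.145)
A=cv2.resize(cv2.imread('pics/scene2.png')[60:240,310:490],(400,400));cv2.imwrite('pics/crop2.png',A)
E
```

```text
clock: 9.82
tool_pos: [0.5931, 0.1753, 0.4634]
orientation: [179.9, 0.0, -46.3]
force: [-0.3, 0.8, -2.6]
opening: 0.0272
gripper_force: 30.0
t 9.93 tcp [0.5933 0.1753 0.4647] rpy [179.99   0.   -46.31] F [ 0.   0.5 -1.7] open 0.027 gf 29.948710401076823
units [-0.02 -0.02  1.8 ]
```

View pics/crop2.png

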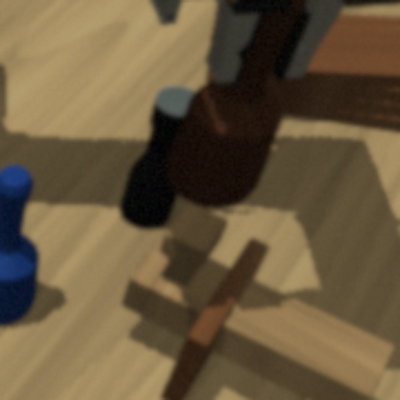

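The mallet face is directly above the wedge head (crop 195,220). I'll descend to near contact, then go slowly.

```bash
python3 -m handwheel '[[-1,0,0,0.8,0,0,0],[-1,0,0,0.6,0,0,0],[-1,0,0,0.3,0,0,0],[-1,0,0,0.1,0,0,0],[-1,0,0,0,0,0,0]]'; python3 -m handwheel '[[-1,0,0,0.1,0,0,0]]'; python3 -m handwheel '[[-1,0,0,0.1,0,0,0]]'; python3 -m handwheel '[[-1,0,0,0.1,0,0,0]]'
```

```text
clock: 10.55
tool_pos: [0.5938, 0.1759, 0.42]
orientation: [-180.0, -0.0, -46.3]
force: [-0.3, -0.4, -3.4]
opening: 0.0274
gripper_force: 29.9
clock: 10.68
tool_pos: [0.5939, 0.1759, 0.4179]
orientation: [-179.9, -0.0, -46.3]
force: [0.0, -0.1, -3.2]
opening: 0.0269
gripper_force: 30.0
clock: 10.8
tool_pos: [0.594, 0.1759, 0.4156]
orientation: [-179.9, -0.1, -46.3]
force: [-0.2, 0.3, 5.8]
opening: 0.0272
gripper_force: 29.4
clock: 10.92
tool_pos: [0.5942, 0.176, 0.4139]
orientation: [-179.8, -0.1, -46.3]
force: [-1.3, -0.2, 6.4]
opening: 0.0271
gripper_force: 29.3
```

Contact at about 0.142 m face height. I'll finish the first tap at about 12 mm in, then lift clear and check.

```bash
python3 -m handwheel '[[-1,0,0,0.15,0,0,0],[-1,0,0,0.15,0,0,0],[-1,0,0,0.1,0,0,0]]'; python3 -m handwheel '[[-1,0,0,-0.4,0,0,0],[-1,0,0,-0.8,0,0,0],[-1,0,0,-0.4,0,0,0],[-1,0,0,0,0,0,0],[-1,0,0,0,0,0,0]]'; python3 - <<'E'
from h import *
a=snap('scene','scene3');go(.5935,.176,.2748+.132)
A=cv2.resize(cv2.imread('pics/scene3.png')[60:240,310:490],(500,500));cv2.imwrite('pics/crop3.png',A)
E
```

```text
clock: 11.3
tool_pos: [0.5942, 0.176, 0.4042]
orientation: [-179.8, -0.1, -46.2]
force: [-1.3, 0.6, 6.7]
opening: 0.0268
gripper_force: 29.3
clock: 11.92
tool_pos: [0.5935, 0.1758, 0.4413]
orientation: [179.9, 0.0, -46.3]
force: [-0.4, 0.5, -3.7]
opening: 0.0274
gripper_force: 30.0
t 11.97 tcp [0.5935 0.1758 0.4412] rpy [ 1.7993e+02  3.0000e-02 -4.6290e+01] F [-0.2  0.1 -3.7] open 0.027 gf 29.951681139646098
units [-0.01 -0.01  1.38]
```

View pics/crop3.png

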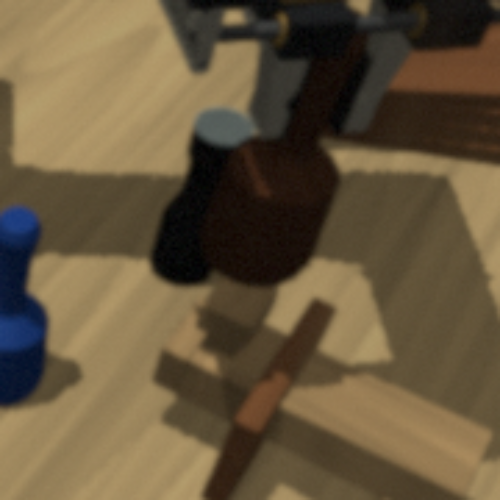

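The wedge head is visibly lower but still clear of the rail, and the mallet is clear above it. Second tap, down to the stop.

```bash
python3 -m handwheel '[[-1,0,0,0.5,0,0,0],[-1,0,0,0.5,0,0,0],[-1,0,0,0.3,0,0,0],[-1,0,0,0.2,0,0,0],[-1,0,0,0.2,0,0,0]]'; python3 -m handwheel '[[-1,0,0,0.2,0,0,0],[-1,0,0,0.2,0,0,0],[-1,0,0,0.1,0,0,0]]'; python3 -m handwheel '[[-1,0,0,0.08,0,0,0]]'; python3 -m handwheel '[[-1,0,0,0.05,0,0,0]]'
```

```text
clock: 12.6
tool_pos: [0.5943, 0.1758, 0.4013]
orientation: [-179.9, -0.1, -46.3]
force: [-2.1, -1.1, 8.8]
opening: 0.0272
gripper_force: 29.2
clock: 12.98
tool_pos: [0.5942, 0.1757, 0.3895]
orientation: [-179.8, -0.1, -46.2]
force: [-1.8, -1.3, 8.6]
opening: 0.027
gripper_force: 29.2
clock: 13.1
tool_pos: [0.5942, 0.1757, 0.3876]
orientation: [-179.8, -0.1, -46.2]
force: [-2.7, -1.3, 8.3]
opening: 0.0275
gripper_force: 29.2
clock: 13.22
tool_pos: [0.5942, 0.1758, 0.3863]
orientation: [-179.8, -0.1, -46.2]
force: [-1.6, -1.0, 8.1]
opening: 0.0271
gripper_force: 29.2
```

```bash
python3 -m handwheel '[[-1,0,0,0.06,0,0,0]]'; python3 -m handwheel '[[-1,0,0,0.06,0,0,0]]'; python3 -m handwheel '[[-1,0,0,0.04,0,0,0]]'
```

```text
clock: 13.35
tool_pos: [0.5942, 0.1758, 0.385]
orientation: [-179.8, -0.1, -46.2]
force: [-2.3, -1.3, 7.6]
opening: 0.0269
gripper_force: 29.2
clock: 13.48
tool_pos: [0.5942, 0.1758, 0.3835]
orientation: [-179.8, -0.1, -46.2]
force: [-2.8, -0.2, 15.7]
opening: 0.0271
gripper_force: 28.7
clock: 13.6
tool_pos: [0.5945, 0.1758, 0.3835]
orientation: [-179.8, -0.2, -46.2]
force: [-3.3, -1.9, 16.5]
opening: 0.0271
gripper_force: 28.8
```

The force jumped to 16 N at TCP z 0.3835, against 0.3838 predicted, so the wedge is on its stop. Lifting, and returning the mallet to its original spot.

```bash
python3 -m handwheel '[[-1,0,0,-0.5,0,0,0],[-1,0,0,-1,0,0,0],[-1,0,0,-1,0,0,0],[-1,0,0,-0.8,0,0,0],[-1,0,0,-0.4,0,0,0]]'; python3 -m handwheel '[[-1,0.05,0.5,0,0,0,0],[-1,0.1,0.9,0,0,0,0],[-1,0.12,1,0,0,0,0],[-1,0.12,1,0,0,0,0],[-1,0.13,1,0,0,0,0]]' >/dev/null; python3 -m handwheel '[[-1,0.13,1,0,0,0,0],[-1,0.13,1,0,0,0,0],[-1,0.13,1,0,0,0,0],[-1,0.1,0.6,0,0,0,0],[-1,0.05,0.4,0,0,0,0]]'>/dev/null;  python3 -m handwheel '[[-1,0,0,0,0,0,0],[-1,0,0,0,0,0,0]]' >/dev/null; python3 -c "
from h import *
snap('scene','scene4');go(.4604,.0117,.2748)"
```

```text
clock: 14.22
tool_pos: [0.5938, 0.1759, 0.4738]
orientation: [-179.9, -0.0, -46.3]
force: [0.7, -0.1, -3.2]
opening: 0.0273
gripper_force: 30.0
t 15.78 tcp [0.4607 0.012  0.4723] rpy [179.99   0.   -46.27] F [-0.   0.4 -2.8] open 0.0273 gf 29.951460940064862
units [0.   0.01 7.9 ]
```

View pics/scene4.png

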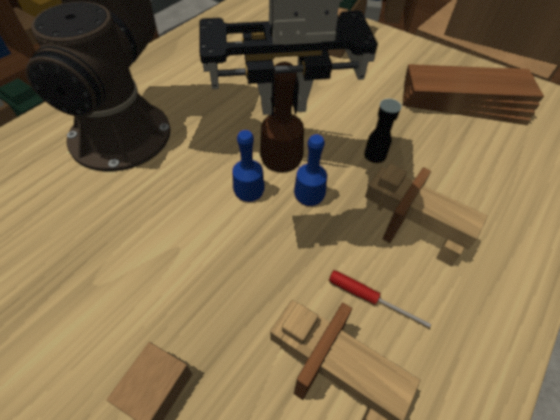

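The wedge head at (393,178) now sits on its rail like the other joint's, and the mallet at (282,120) is still upright. Lowering it to the bench.

```bash
python3 -m handwheel '[[-1,0,0,0.5,0,0,0],[-1,0,0,1,0,0,0],[-1,0,0,1,0,0,0],[-1,0,0,1,0,0,0],[-1,0,0,1,0,0,0]]' >/dev/null; python3 -m handwheel '[[-1,0,0,1,0,0,0],[-1,0,0,1,0,0,0],[-1,0,0,0.7,0,0,0],[-1,0,0,0.3,0,0,0],[-1,0,0,0.2,0,0,0]]';  python3 -m handwheel '[[-1,0,0,0.1,0,0,0],[-1,0,0,0,0,0,0]]'; python3 -m handwheel '[[-1,0,0,0.06,0,0,0],[-1,0,0,0,0,0,0]]'
```

```text
clock: 17.02
tool_pos: [0.4604, 0.0117, 0.2795]
orientation: [180.0, 0.0, -46.3]
force: [-0.5, 0.2, -2.5]
opening: 0.0272
gripper_force: 29.9
clock: 17.27
tool_pos: [0.4603, 0.0116, 0.2777]
orientation: [-180.0, -0.0, -46.3]
force: [-0.4, 0.3, -3.0]
opening: 0.0274
gripper_force: 30.0
clock: 17.52
tool_pos: [0.4602, 0.0116, 0.2761]
orientation: [-180.0, -0.0, -46.3]
force: [-0.7, 0.7, -3.5]
opening: 0.0272
gripper_force: 30.0
```

```bash
python3 -m handwheel '[[-1,0,0,0.05,0,0,0],[-1,0,0,0,0,0,0]]'; python3 -m handwheel '[[-1,0,0,0.02,0,0,0],[-1,0,0,0,0,0,0]]'
```

```text
clock: 17.77
tool_pos: [0.4603, 0.0116, 0.2747]
orientation: [-180.0, -0.0, -46.3]
force: [-0.3, 0.7, -3.8]
opening: 0.0272
gripper_force: 29.9
clock: 18.02
tool_pos: [0.4605, 0.0117, 0.2746]
orientation: [-180.0, -0.0, -46.3]
force: [-1.5, 0.1, 3.9]
opening: 0.0272
gripper_force: 29.5
```

```bash
python3 -m handwheel '[[-0.3,0,0,0,0,0,0],[-0.2,0,0,0,0,0,0],[0,0,0,0,0,0,0],[0.5,0,0,0,0,0,0],[1,0,0,0,0,0,0]]'; python3 -m handwheel '[[1,0,0,0,0,0,0],[1,0,0,0,0,0,0],[1,0,0,0,0,0,0],[1,0,0,0,0,0,0]]'; python3 -m handwheel '[[1,0,0,-0.2,0,0,0],[1,0,0,-0.5,0,0,0],[1,0,0,-1,0,0,0],[1,0,0,-1,0,0,0],[1,0,0,-1,0,0,0]]' >/dev/null; python3 -m handwheel '[[1,0,0,-1,0,0,0],[1,0,0,-1,0,0,0],[1,0,0,-0.5,0,0,0],[1,0,0,0,0,0,0],[1,0,0,0,0,0,0]]'; python3 -c "
from h import *
snap('scene','scene5')"
```

```text
clock: 18.65
tool_pos: [0.4602, 0.0115, 0.2741]
orientation: [180.0, 0.0, -46.3]
force: [-0.5, 0.1, 0.7]
opening: 0.0583
gripper_force: 0.0
clock: 19.15
tool_pos: [0.4602, 0.0116, 0.2742]
orientation: [180.0, 0.0, -46.3]
force: [-0.4, 0.8, 0.4]
opening: 0.0872
gripper_force: 0.0
clock: 20.4
tool_pos: [0.4599, 0.0115, 0.4283]
orientation: [179.9, 0.0, -46.3]
force: [-0.3, -0.7, 0.0]
opening: 0.0878
gripper_force: 0.0
```

View pics/scene5.png

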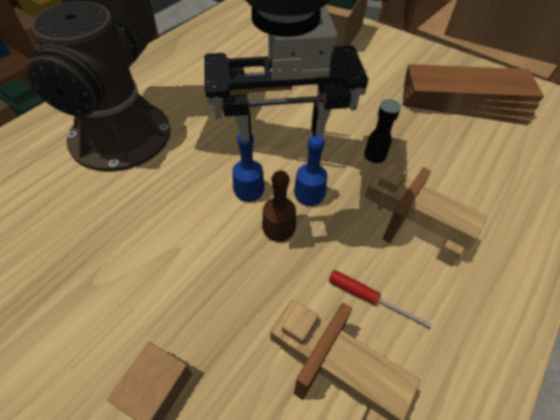

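The mallet stands upright and released at (279,210), the wedge is home at (393,178), and the gripper is clear.

```bash
python3 -c "
from plant import *
print(close_job())"
```

```text
the job is handed in; nothing more can be done
None
```

The wedge was tapped home in two separate taps, the brown mallet is standing head down on the bench and released, and the job is handed in at about 20 s of the 58 s allowed (`close_job()` returned no verdict).

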